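Seat the mirror on the camera rig and hold the marker in view

ROBOT

A 6-joint arm with a two-finger parallel gripper is mounted at the origin on a cart in front of the work surface, level with it; the furniture and walls round the work are solid. World frame = base frame: x ahead of the robot, y to its left, z up, the work surface at z = 0. Lengths are in mm, angles in rad, forces in N, time in s.
With the tool pointing down it reaches from about 300 to 875 mm from the base axis. Payload 6.4 kg.
Tool frame: the origin (TCP) lies midway between the tips of the shut fingers; the grasp point (between the pads) lies 19 mm behind it; x points along the fingers, z is the direction in which the jaws open and shut, and the axes are right-handed (so a half turn about x gives the same grasp; the last joint's range is limited). The gripper opens to 85 mm and grips with 20 to 120 N. Pads are 22 mm wide; open, the fingers measure 114 mm over their backs; the gripper's body (76 mm by 85 mm) begins 54 mm behind the grasp point. The pads swing forward as they close: fully open they stand 13 mm farther back than shut.
Start: joints at [-1.354, 0.181, 1.607, -0, 1.354, -0.206], TCP at [235.948, -524.375, 206.988] pointing down, gripper open.
Joint ranges: [-2.99, 2.99], [-0.89, 2.07], [0.3, 2.58], [-1.14, 4.28], [0, 2.63], [-3.12, 3.12]. Speed limits (rad/s): [2.57, 2.57, 3.01, 3.14, 3.14, 3.14].

INTERFACE

Orientations are given as a unit quaternion [x, y, z, w].
In Python, from cell import ctrl gives the robot as it stands. The module is installed in compiled form; this text tells all that it offers.
- The arm moves only by the shell command python3 -m creep 'ROWS' [FORCE]. ROWS is JSON, one flat list of numbers, 7 for each row, row after row: the shift along the tool's x, y, z in mm, then the turn, a rotation vector about the tool's x, y, z in degrees, then the finger opening in mm, from 0 to 85.4. A call has 1 to 20 rows; each row shifts and turns the commanded pose from where the row before left it, along the tool's axes as they then stand; what a row does not reach is not made up. A row lasts 1/8 s, in which the tool goes at most 62.5 mm and 10.7 degrees, less where a joint would pass 70% of its speed; a pose out of reach is approached as far as the arm can. A call is refused whole if a number of a shift passes 62.5 or a number of a turn 10.7, either way. A call with a gripper value outside its range is refused whole. The fingers move at their own pace and stop on an object; FORCE is the grip in N (left out, the last holds). Time passes only in rows, so rows that do not move let the fingers close. It gives the time, the measured TCP pose, the force and the opening at its end, in the units of the state.
- ctrl.sense(): the state, without advancing time (a new reading comes with each control period).
- ctrl.get_image(name): name is "scene" or "top" or "wrist"; returns a dict with "pixels" (400x640x3 uint8, blue, green, red), "camera_matrix" (3x3 intrinsics, pixels), "dist" ([k1, k2, p1, p2, k3] as OpenCV has them; the pictures are not rectified), "position" and "attitude" of the camera in the world; the wrist camera has in their place "hand_eye" (4x4, takes a point from camera to tool coordinates, whose origin is the TCP and whose axes are the tool frame's). Camera axes: x right, y down, z forward; pixel columns grow to the right and rows downward; lengths in mm; the calibration is good to about 2 mm. A picture is of the moment at which its call begins: read the wrist's pose just before it. There is no depth.
- ctrl.hand_in(): hands the job in, once; it reports no verdict.
Trained networks look in the newest picture that a camera, given by its name, has taken for a name from the list of things; names that differ only in an ending like _2 or _b are one class to them, and where a whole thing is asked for, a point or a joint stands for the part that bears it (a point fixed in the world has none). Each returns a list of dicts, best first, with "conf" (0 to 1); they miss things now and then, are a little off and sometimes report something else, mostly with a low value. They report only what shows in the picture. A call takes as long as a camera call. They do not tell look-alikes from the thing itself.
- ctrl.recognise(camera, query): "rect" ([left, top, right, bottom] in pixels, round what is visible of it).
- ctrl.spot_point(camera, query): "point" ([column, row] in pixels: a listed point, or the origin of a listed thing).
The state is a dict: "clock": time; "joint_positions": joint angles; "joint_vel": joint speeds; "joint_efforts": joint torques, N m; "tool_pos": TCP position; "orientation": TCP orientation; "ft_force": force on the tool from outside, world axes, zero at the start; "wrist_torque": the same for the moment, N m; "opening": finger opening in mm.
Only numpy, scipy, OpenCV 4.12 (cv2) and the standard library are available. Lean on these libraries where they do the work, as an engineer would, in place of code of your own. Each camera call takes 0.05 s, during which the arm holds its last target. There are 200 camera calls.

TASK

Take the loose mirror holder by its grip tab, seat it fully down on the two pegs of the sprung turntable on the camera rig (thick peg into wide hole), then turn it there against the spring until the rig's camera, looking into the mirror, sees the ball of the marker post in the middle of its view. Keep hold of it: the program finishes with the gripper still holding the seated mirror steady at that angle. Leave the other things on the desk where they are.

Things in the scene. Friction and masses are not known exactly. Their poses are not given: they have to be found in the camera images.
- mirror_center (a point): Loose upright mirror holder, 0.16 kg, 106 mm high: foot 40 (x) x 64 (y) x 18 mm, mirror 56 wide x 48 mm high, grip tab on top. Point: middle axis, half-way up (53 mm over the underside). z up; x points out of the glass, whose front lies on this axis; a dark ribbed back faces -x. Holes 15 mm deep in the underside at x = 0: y = +20 mm (13 mm wide) and y = -20 mm (9 mm wide).
- mirror_tab (a point): Centre of the holder's ribbed metal grip tab, 20 (x) x 26 (y) x 40 mm high, on the middle axis, 33 mm above mirror_center, same axes. Take the holder by this tab, fingers closing along x, so that the glass below stays free.
- seat (a point): Centre of the upper face of the steel turntable disc (84 mm across) on the fixed camera rig, 28 mm above the desk. Turns with the disc about its z (up). Two steel pegs with conical tops stand 13 mm up: 12 mm thick at y = +20 mm, 8 mm thick at y = -20 mm. The holder fits one way round only: its x along this x, its underside flat on the disc.
- turntable (a joint): Angle of the turntable, rad: 0 at its rest stop, growing anticlockwise seen from above, up to 1.6. A weak spring (0.03 N m at 0, 0.09 N m at 1.2 rad) turns it back to 0 when let go.
- camera_lens (a point): Lens of the small black camera fixed on the rig's base plate, 165 mm from the turntable axis, 70 mm above the desk. It looks level at the turntable axis, along -y of this frame.
- sight (a point): Invisible point on the camera's line of sight after reflection in the seated mirror, 200 mm from the turntable axis, 70 mm above the desk; x points along that line, away from the mirror, z up. It turns about the turntable axis by twice the turntable's angle. At turntable angle 0 it is 40 degrees anticlockwise of the direction axis to camera; the glass then looks 20 degrees anticlockwise of it.
- marker_ball (a point): Centre of the black ball, 20 mm across, on the slim fixed steel marker post (round foot 42 mm across), 70 mm above the desk, level with the lens and the middle of the seated glass. It is in mid-view when the seated glass looks along the bisector of the directions from the turntable axis to the lens and to the ball.
- mirror: The same mirror holder, at the centre of its underside.
- tape_roll: Bystander: tape roll lying flat, 58 x 20 mm high.
- steel_puck: Bystander: steel disc, 64 x 31 mm high.
- electrode_cell: Bystander: clear cell block, 46 x 53 x 44 mm.
- petri_dish: Bystander: clear dish, 63 x 16 mm high.
- brass_weight: Bystander: small brass weight, 26 x 30 mm high.
- pipette_bulb: Bystander: rubber bulb, 43 x 75 x 43 mm.
Not all that is in view belongs to the job. What is shaped like the mirror but brown or yellow is not meant.

How it is judged (in metres and radians):
On the way:
1. the mirror holder is seated fully down on both pegs of the turntable (horizontal distance between mirror_center and seat below 0.004 m and z of mirror_center in the frame of seat below 0.0555 m and angle between the x axis of mirror_center and the x axis of seat, either way round below 0.08 rad and angle between mirror_center's own z axis and vertical below 0.06 rad), for 0.2 s.
At the end, for the whole second after the job is handed in: Holder fully down on the pegs (height 2.5 mm, sideways 4 mm, yaw 0.08 rad, upright 0.06 rad), the reflected line of sight within 20 mm of the ball's centre, turntable still, fingers holding the holder (over 1 N) by the tab (12 mm or more above its half-way point) (all of step 1 and y of marker_ball in the frame of sight between -0.02 and 0.02 m and x of marker_ball in the frame of sight above -0.15 m and velocity of joint turntable between -0.05 and 0.05 rad/s and contact force between the fingers and mirror above 1 N and z of the grasp point in the frame of mirror_center above 0.012 m); the arm keeps its last pose, push and grip.
It fails at once if the mirror holder is tipped over (angle between mirror_center's own z axis and vertical above 0.6 rad).
It fails at once if another thing on the desk is shoved by more than 20 mm (distance of any of tape_roll, steel_puck, electrode_cell, petri_dish, brass_weight, pipette_bulb from where it was at the start of the episode above 0.02 m).
It also fails if it takes over 42 s, if anything falls off the work surface, if the arm or the gripper's body presses on something with over 40 N, if the wrist force passes 120 N, or if a joint passes its speed limit or range.

## Working session

There is one attempt and no reset: what is moved stays moved. The work goes in short steps, Python scripts to look and compute and a shell command to move; the robot and the scene stay as the last step left them, time stands still between calls to the robot, and variables do not carry over. Pictures are saved under pics/ and viewed, about 8 in all and at most 12, crops included, and the job is handed in when it is done.

```bash
mkdir -p pics; cat > h.py <<'E'
import numpy as np, cv2, json
from cell import ctrl
from scipy.spatial.transform import Rotation as R
def cam(im, st=None):
    K=np.array(im["camera_matrix"],float); D=np.array(im["dist"],float)
    if "hand_eye" in im:
        T=np.eye(4); T[:3,:3]=R.from_quat(st["orientation"]).as_matrix(); T[:3,3]=st["tool_pos"]
        M=T@np.array(im["hand_eye"])
        return K,D,M[:3,3],M[:3,:3]
    a=np.array(im["attitude"],float)
    Rm=a if a.shape==(3,3) else R.from_quat(a).as_matrix()
    return K,D,np.array(im["position"],float),Rm
def ray(c,p):
    K,D,o,Rm=c
    u=cv2.undistortPoints(np.array([[p]],float),K,D)[0,0]
    d=Rm@np.array([u[0],u[1],1]); return o,d/np.linalg.norm(d)
def atz(c,p,z):
    o,d=ray(c,p); return o+d*(z-o[2])/d[2]
def proj(c,P):
    K,D,o,Rm=c
    return cv2.projectPoints(((np.atleast_2d(P)-o)@Rm).reshape(-1,1,3),np.zeros(3),np.zeros(3),K,D)[0][:,0]
def tri(rs):
    A=sum(np.eye(3)-np.outer(d,d) for o,d in rs); b=sum((np.eye(3)-np.outer(d,d))@o for o,d in rs)
    return np.linalg.solve(A,b)
E
python3 - <<'E'
from h import *
np.set_printoptions(precision=1,suppress=True)
st=ctrl.sense(); print(st)
Z=dict(mirror_center=53,mirror_tab=86,seat=28,camera_lens=70,marker_ball=70,mirror=0,tape_roll=10,steel_puck=15,electrode_cell=22,petri_dish=8,brass_weight=15,pipette_bulb=20)
for n in ["top","scene"]:
    im=ctrl.get_image(n); cv2.imwrite(f"pics/{n}0.png",im["pixels"]); c=cam(im,st)
    print(n,c[2],im["attitude"])
    for q in Z:
        for r in ctrl.spot_point(n,q)[:3]: print(n,q,round(r["conf"],2),np.array(r["point"]),atz(c,r["point"],Z[q]))
E
```

```text
{'clock': 0.0, 'joint_positions': array([-1.4,  0.2,  1.6, -0. ,  1.4, -0.2]), 'joint_vel': array([ 0., -0.,  0.,  0., -0.,  0.]), 'joint_efforts': array([ -0. , -44.5, -35.1,  -0. ,   0. ,  -0. ]), 'tool_pos': array([ 235.8, -523.8,  206.1]), 'orientation': array([ 0.4,  0.6, -0.4,  0.6]), 'ft_force': array([0. , 0.8, 0.1]), 'wrist_torque': array([-0. ,  0.1,  0. ]), 'opening': 85.38795801902879}
top [ 418.1  116.  1255. ] [ 0.7 -0.7  0.  -0. ]
top mirror_center 0.76 [278.8 266.1] [330.2 252.   53. ]
top mirror_center 0.69 [311.1 163.7] [643.2 163.6  53. ]
top mirror_center 0.67 [326.9 263.1] [342.6 108.3  53. ]
top mirror_tab 0.74 [302.7 231. ] [436.1 181.6  86. ]
top mirror_tab 0.65 [330.4 260.2] [353.3  98.5  86. ]
top mirror_tab 0.59 [282.5 267.5] [328.8 237.4  86. ]
top seat 0.8 [362.4 182.4] [592.3   2.9  28. ]
top camera_lens 0.71 [310.7 163.5] [640.6 164.2  70. ]
top marker_ball 0.6 [394.4 223.3] [465.4 -90.3  70. ]
top mirror 0.61 [304.2 233.5] [429.7 181.4   0. ]
top mirror 0.58 [329.3 264.2] [336.1 100.4   0. ]
top mirror 0.55 [283.3 264.4] [331.9 244.1   0. ]
top tape_ro
[... 848 characters left out ...]
.1 198.3] [634.1 180.7  70. ]
scene marker_ball 0.75 [381.4 158.7] [456.1 -89.8  70. ]
scene marker_ball 0.31 [347.2 232.1] [428.1 193.3  70. ]
scene mirror 0.93 [343.1 250.2] [435.6 189.    0. ]
scene mirror 0.86 [394.4 237.8] [343.3  96.7   0. ]
scene mirror 0.57 [375.2 286.3] [333.3 247.4   0. ]
scene tape_roll 0.69 [364.6 207.5] [442.9  44.1  10. ]
scene tape_roll 0.64 [256.8 258.2] [593.3 308.3  10. ]
scene steel_puck 0.73 [279.4 157.8] [736.4 -25.   15. ]
scene electrode_cell 0.75 [320.9 145.7] [ 654.  -125.8   22. ]
scene petri_dish 0.94 [267.9 292.1] [524.5 371.    8. ]
scene brass_weight 0.63 [257.5 259.2] [587.8 313.1  15. ]
scene pipette_bulb 0.68 [280.2 331.6] [451.7 440.8  20. ]
```

```bash
python3 -c "
import cv2
a=cv2.imread('pics/top0.png')[120:300,210:430];b=cv2.imread('pics/scene0.png')[130:310,240:460]
cv2.imwrite('pics/c0.png',cv2.vconcat([cv2.resize(x,None,fx=3.2,fy=3.2,interpolation=2)[:300*2-24] for x in (a,)]))
cv2.imwrite('pics/c1.png',cv2.resize(b,None,fx=3.2,fy=3.2,interpolation=2))"
```

```text
(no output)
```

View pics/c0.png

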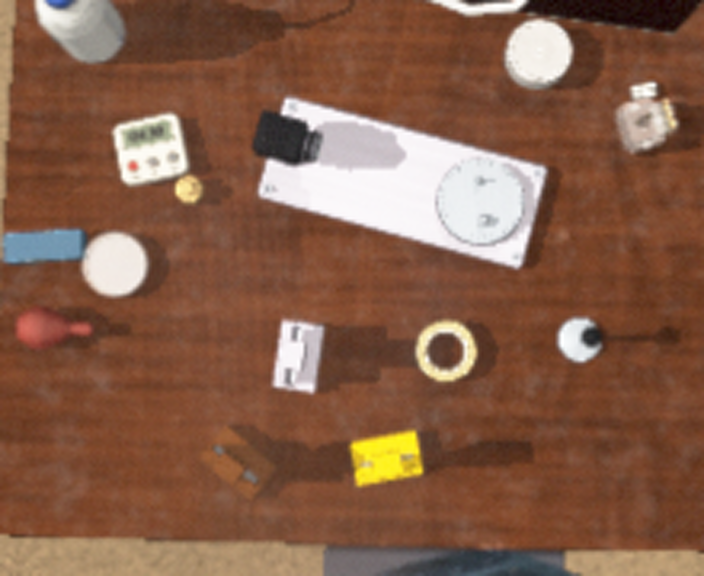

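View pics/c1.png

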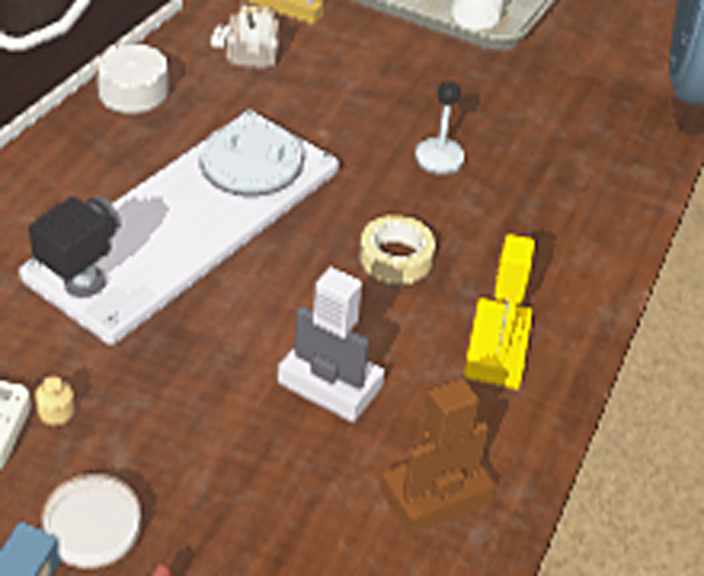

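The candidates for the holder, in top-view pixels, are the white/grey one with a dark ribbed back at (303,231), a brown one at (285,264) and a yellow one at (331,263). I choose the white/grey one. Its back faces +y, so its glass faces about -y. The seat is at (362,182), with the thick peg towards the robot. The camera is at (310,163) and the ball at (394,223).

```bash
python3 - <<'E'
from h import *
np.set_printoptions(precision=3,suppress=True)
st=ctrl.sense(); M=R.from_quat(st["orientation"]).as_matrix(); print(M)
im=ctrl.get_image("wrist"); print(im["hand_eye"],im["camera_matrix"])
for tgt in ([520,0,260],[435,187,260]):
    print(tgt, M.T@(np.array(tgt)-st["tool_pos"]))
print(tri.__name__)
t={n:cam(ctrl.get_image(n)) for n in("top","scene")}
for q,a,b in [("seat",(362.4,182.4),(323.1,176.5)),("lens",(310.7,163.5),(270.1,198.3)),("ball",(394.4,223.3),(381.4,158.7)),("tab",(302.7,231),(347,224.7))]:
    print(q,tri([ray(t["top"],a),ray(t["scene"],b)]))
E
```

```text
[[ 0.     0.912  0.41 ]
 [ 0.     0.41  -0.912]
 [-1.     0.    -0.   ]]
[[   0.003   -0.285    0.959 -166.542]
 [  -0.      -0.959   -0.285   72.18 ]
 [   1.       0.001   -0.003   -1.183]
 [   0.       0.       0.       1.   ]] [[339.997   0.    319.435]
 [  0.    339.997 200.061]
 [  0.      0.      1.   ]]
[520, 0, 260] [ -53.     474.184 -361.653]
[435, 187, 260] [ -52.997  473.394 -567.063]
tri
seat [588.303   0.828  23.808]
lens [644.509 165.148  52.488]
ball [461.282 -92.019  67.299]
tab [435.408 181.669  79.206]
```

```bash
python3 -m creep '[-4.5,40.8,-35,0,0,0,85, -4.5,40.8,-35,0,0,0,85, -4.5,40.8,-35,0,0,0,85, -4.5,40.8,-35,0,0,0,85, -4.5,40.8,-35,0,0,0,85, -4.5,40.8,-35,0,0,0,85, -4.5,40.8,-35,0,0,0,85, -4.5,40.8,-35,0,0,0,85, -4.5,40.8,-35,0,0,0,85, -4.5,40.8,-35,0,0,0,85, -4.5,40.8,-35,0,0,0,85, -4.5,40.8,-35,0,0,0,85, 0,0,0,0,0,0,85, 0,0,0,0,0,0,85]'
python3 - <<'E'
from h import *
np.set_printoptions(precision=1,suppress=True)
st=ctrl.sense(); im=ctrl.get_image("wrist"); cv2.imwrite("pics/w1.png",im["pixels"]); c=cam(im,st)
np.savez("w1.npz",K=c[0],D=c[1],o=c[2],R=c[3])
print(st["joint_positions"]*57.3)
for q,z in dict(mirror_center=53,mirror_tab=86,seat=28,camera_lens=70,marker_ball=70,mirror=0).items():
    for r in ctrl.spot_point("wrist",q)[:3]: print(q,round(r["conf"],2),np.array(r["point"]),atz(c,r["point"],z))
E
```

```text
clock: 3.2
tool_pos: [509.8, 59.5, 260.8]
orientation: [0.383, 0.594, -0.384, 0.594]
ft_force: [0.2, -0.1, -0.6]
opening: 85.0
[-6.6 -0.1 97.1 -0.  83.  59.1]
mirror_center 0.9 [112.4 234.7] [334.2 250.   53. ]
mirror_center 0.74 [192.6 179.2] [436.9 185.6  53. ]
mirror_center 0.67 [539.9 106.1] [ 662.5 -123.3   53. ]
mirror_tab 0.95 [177.6 184.3] [437.6 189.5  86. ]
mirror_tab 0.94 [228.7 294.4] [337.6  97.5  86. ]
mirror_tab 0.79 [ 98.2 245.7] [336.7 246.5  86. ]
seat 0.61 [386.6 113.4] [591.6  15.1  28. ]
camera_lens 0.46 [76.8 34.2] [532.7 324.2  70. ]
marker_ball 0.71 [416.8 259.2] [459.3 -84.   70. ]
mirror 0.76 [142.7 220.8] [335.9 241.4   0. ]
mirror 0.68 [244.4 257.5] [340.9  99.4   0. ]
mirror 0.6 [202.5 166.6] [438.1 192.8   0. ]
```

View pics/w1.png

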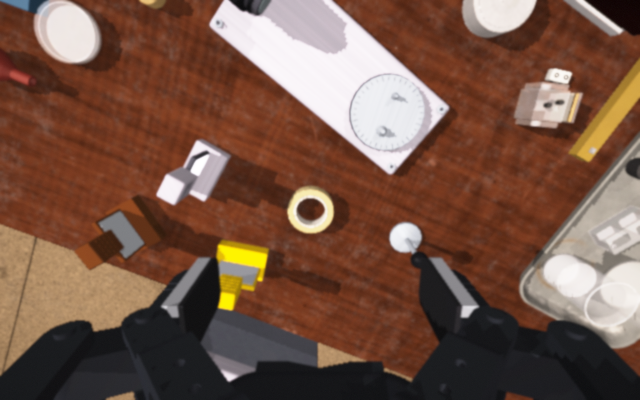

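```bash
python3 -m creep '[0,-5,-49,0,0,0,85, 0,-5,-49,0,0,0,85, 0,-4,-49,0,0,0,85, 0,0,0,-10.6,0,0,85, 0,0,0,-10.6,0,0,85, 0,0,0,-10.6,0,0,85, 0,0,0,-10.6,0,0,85, 0,0,0,-10.6,0,0,85, 0,0,0,-10.6,0,0,85, 0,0,0,-10.6,0,0,85, 0,0,0,-10.6,0,0,85, 0,0,0,-10.6,0,0,85, 0,0,0,-10.6,0,0,85, 0,0,0,-10.6,0,0,85, 0,0,0,-10.6,0,0,85, 0,0,0,-10.6,0,0,85, 0,0,0,-10.6,0,0,85, 35,0,0,0,0,0,85, 35,0,0,0,0,0,85, 0,0,0,0,0,0,85]'
python3 - <<'E'
from h import *
np.set_printoptions(precision=2,suppress=True)
st=ctrl.sense(); im=ctrl.get_image("wrist"); cv2.imwrite("pics/w2.png",im["pixels"]); c=cam(im,st)
np.savez("w2.npz",K=c[0],D=c[1],o=c[2],R=c[3])
print(st["joint_positions"]*57.3, R.from_quat(st["orientation"]).as_matrix())
for q,z in dict(mirror_center=53,mirror_tab=86,mirror=0).items():
    for r in ctrl.spot_point("wrist",q)[:3]: print(q,round(r["conf"],2),np.array(r["point"]),atz(c,r["point"],z))
w1=cv2.imread("pics/w1.png")
a=cv2.resize(w1[60:180,330:460],None,fx=4.6,fy=4.6,interpolation=cv2.INTER_CUBIC)
cv2.imwrite("pics/seat.png",a)
b=cv2.resize(im["pixels"][100:320,200:440],None,fx=2.5,fy=2.5,interpolation=cv2.INTER_CUBIC); cv2.imwrite("pics/m2.png",b)
E
```

```text
clock: 6.05
tool_pos: [434.9, 187.1, 188.6]
orientation: [-0.466, 0.533, 0.468, 0.53]
ft_force: [-0.1, -0.1, -0.4]
opening: 85.4
[  8.88  -1.63 107.11  -0.    74.87 -73.71] [[-0.01 -0.99  0.13]
 [-0.    0.13  0.99]
 [-1.    0.01 -0.  ]]
mirror_center 0.76 [369.7  56.1] [333.35 243.39  53.  ]
mirror_center 0.74 [321.3 187.6] [438.65 189.72  53.  ]
mirror_center 0.61 [202.3  88.1] [340.14 101.34  53.  ]
mirror_tab 0.82 [372.3  52.5] [334.46 240.49  86.  ]
mirror_tab 0.59 [319.  195.2] [436.58 187.89  86.  ]
mirror 0.97 [319.  174.4] [437.15 187.75   0.  ]
mirror 0.91 [219.5  91.9] [341.69 100.54   0.  ]
mirror 0.74 [363.4  62.8] [333.26 244.83   0.  ]
```

View pics/m2.png

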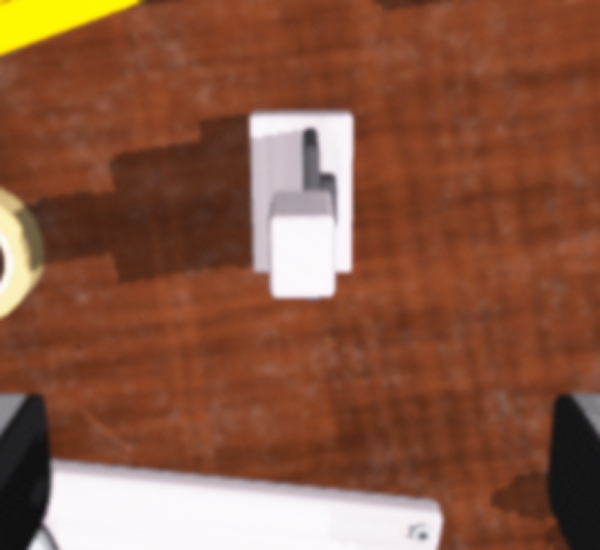

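View pics/seat.png

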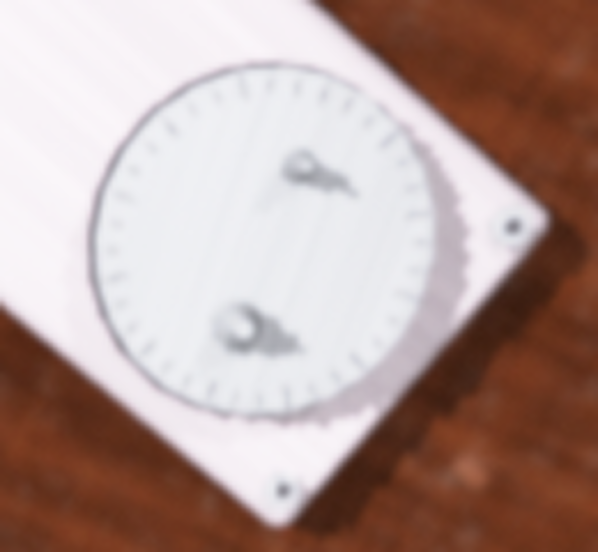

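The holder fills the centre of the crop, with its foot edges parallel to the crop edges, its dark back on the right (+tool z) and the tab top at crop (303,265). On the seat crop the disc is centred at about (264,240), with the thick peg at (240,328) and the thin one at (302,163).

```bash
cat >> h.py <<'E'
def load(f):
    d=np.load(f); return d["K"],d["D"],d["o"],d["R"]
E
python3 - <<'E'
from h import *
np.set_printoptions(precision=1,suppress=True)
c=load("w2.npz"); f=lambda x,y:(200+(x+.5)/2.5-.5,100+(y+.5)/2.5-.5)
T=[atz(c,f(*p),106) for p in [(271,215),(334,215),(336,297),(271,297)]]; print("tabtop",T,np.mean(T,0))
F=[atz(c,f(*p),18) for p in [(249,113),(353,113),(352,271),(253,271)]]; print("foot",F,np.mean(F,0))
L=(F[0]+F[1]-F[2]-F[3])/2; W=(F[1]+F[2]-F[0]-F[3])/2; print("yaw long",np.degrees(np.arctan2(L[1],L[0])),np.degrees(np.arctan2(W[1],W[0])))
c=load("w1.npz"); g=lambda x,y:(330+(x+.5)/4.6-.5,60+(y+.5)/4.6-.5)
print("disc",[atz(c,g(*p),28) for p in [(264,240),(92,240),(437,240),(264,62),(264,418)]])
print("pegs",atz(c,g(302,163),41),atz(c,g(240,328),41))
# screw/corner edges for plate yaw (plate top ~ 12?)
print("screws",atz(c,g(513,226),12),atz(c,g(283,490),12))
print("ball",atz(c,(417.5,259.5),70))
E
```

```text
tabtop [array([422.7, 181.4, 106. ]), array([425.2, 200.3, 106. ]), array([451.3, 197.8, 106. ]), array([448.7, 177.8, 106. ])] [437.  189.3 106. ]
foot [array([401.5, 172.8,  18. ]), array([406.8, 213.5,  18. ]), array([471.7, 205.8,  18. ]), array([466.4, 165. ,  18. ])] [436.6 189.3  18. ]
yaw long 173.160286002329 82.57489170886896
disc [array([593.3,  15.5,  28. ]), array([576. ,  54.2,  28. ]), array([610.7, -23.3,  28. ]), array([629.8,  34.6,  28. ]), array([554.4,  -4.8,  28. ])]
pegs [611.9  17.9  41. ] [572.1  13.7  41. ]
screws [623.  -43.8  12. ] [538.5 -22.3  12. ]
ball [459.3 -85.   70. ]
```

```bash
python3 -m creep '[20,-1.8,2.5,0,0,0,85, 39,0,0,0,0,0,85, 39,0,0,0,0,0,85, 19,0,0,0,0,0,85, 0,0,0,0,0,0,85, 0,0,0,0,0,0,0, 0,0,0,0,0,0,0, 0,0,0,0,0,0,0, 0,0,0,0,0,0,0, 0,0,0,0,0,0,0, 0,0,0,0,0,0,0]' 60
python3 - <<'E'
from h import *
np.set_printoptions(precision=3,suppress=True)
st=ctrl.sense(); print(st["opening"],st["tool_pos"],R.from_quat(st["orientation"]).as_matrix())
E
```

```text
clock: 7.62
tool_pos: [439.8, 190.1, 74.9]
orientation: [-0.467, 0.531, 0.467, 0.531]
ft_force: [-2.4, -0.4, 6.3]
opening: 17.4
17.352587472580485 [439.755 190.067  74.875] [[ 0.001 -0.992  0.128]
 [-0.     0.128  0.992]
 [-1.    -0.001  0.   ]]
```

```bash
python3 -m creep '[-10,0,0,0,0,0,0, -30,0,0,0,0,0,0, -40,0,0,0,0,0,0, -20,0,0,0,0,0,0, 0,0,0,0,0,0,0]'
python3 - <<'E'
from h import *
np.set_printoptions(precision=3,suppress=True)
st=ctrl.sense(); im=ctrl.get_image("wrist"); cv2.imwrite("pics/w3.png",im["pixels"])
print(st["opening"],st["tool_pos"],st["joint_positions"]*57.3,R.from_quat(st["orientation"]).as_matrix())
E
```

```text
clock: 8.25
tool_pos: [440.3, 190.4, 175.8]
orientation: [-0.468, 0.53, 0.466, 0.532]
ft_force: [0.4, 0.3, -1.9]
opening: 17.9
17.926037676096428 [440.303 190.378 175.842] [  9.164  -0.416 107.468   0.005  72.737 -73.474] [[ 0.004 -0.992  0.128]
 [ 0.001  0.128  0.992]
 [-1.    -0.004  0.001]]
```

View pics/w3.png

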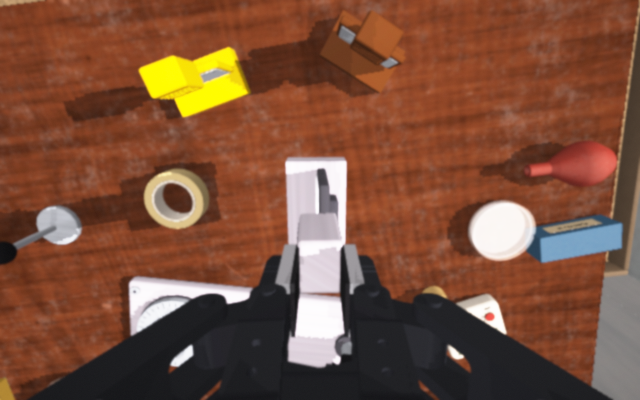

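```bash
python3 - <<'E'
from h import *
np.set_printoptions(precision=2,suppress=True)
st=ctrl.sense(); im=ctrl.get_image("wrist"); c=cam(im,st)
p=im["pixels"]; H=np.array(im["hand_eye"]); c=(c[0],c[1],H[:3,3],H[:3,:3])
g=cv2.cvtColor(p,cv2.COLOR_BGR2GRAY).astype(float)
def col(r,a,b):  # strongest +/- gradient
    d=np.diff(cv2.GaussianBlur(g,(3,3),0)[r,a:b]); return a+.5+d.argmax(), a+.5+d.argmin()
def at(pt,X):
    o,d=ray(c,pt); return o+d*(X-o[0])/d[0]
for r in (165,180,195,210,225):
    l=col(r,270,310)[0]; rr=col(r,325,365)[1]
    a,b=at((l,r),57),at((rr,r),57); print(r,l,rr,a[1:],b[1:],"mid z",(a+b)[2]/2)
for x in (295,305,340):
    d=np.diff(cv2.GaussianBlur(g,(3,3),0)[140:180,x]); v=140.5+d.argmax(); print("far",x,v,at((x,v),57)[1:], "center y",at((x,v),57)[1]-32)
E
```

```text
165 284.5 346.5 [ 31.5  -21.84] [31.48 19.39] mid z -1.2281420104186065
180 285.5 346.5 [ 21.28 -21.47] [21.25 19.62] mid z -0.9262246411649802
195 286.5 345.5 [ 10.79 -21.09] [10.76 19.17] mid z -0.9574970919351298
210 286.5 345.5 [  0.03 -21.38] [-0.01 19.41] mid z -0.9890638999602324
225 287.5 345.5 [-11.02 -20.99] [-11.06  19.64] mid z -0.6713038381835492
far 295 156.5 [ 37.17 -14.75] center y 5.170420826855846
far 305 160.5 [34.51 -8.18] center y 2.5086475142010016
far 340 160.5 [34.5  15.01] center y 2.496941833153471
```

```bash
python3 -m creep '[0,-30,-38,0,0,0,0, 0,-30,-38,0,0,0,0, 0,-30,-38,0,0,0,0, 0,-30,-38,0,0,0,0, 0,-30,-38,0,0,0,0, 0,-30,-38,0,0,0,0, 0,0,0,10.4,0,0,0, 0,0,0,10.4,0,0,0, 0,0,0,10.4,0,0,0, 0,0,0,10.4,0,0,0, 0,0,0,10.4,0,0,0, 0,0,0,10.4,0,0,0, 0,0,0,10.4,0,0,0, 0,0,0,10.4,0,0,0, 0,0,0,10.4,0,0,0, 0,0,0,10.4,0,0,0, 0,0,0,10.4,0,0,0, 0,0,0,10.4,0,0,0, 0,0,0,10.4,0,0,0, 0,0,0,10.4,0,0,0]' && python3 -m creep '[0,0,0,10.4,0,0,0, 0,0,0,10.4,0,0,0, 20,0,0,0,0,0,0, 20,0,0,0,0,0,0, 0,0,0,0,0,0,0, 0,0,0,0,0,0,0]'
python3 - <<'E'
from h import *
np.set_printoptions(precision=3,suppress=True)
st=ctrl.sense(); im=ctrl.get_image("wrist"); cv2.imwrite("pics/w4.png",im["pixels"]); c=cam(im,st)
np.savez("w4.npz",K=c[0],D=c[1],o=c[2],R=c[3])
M=R.from_quat(st["orientation"]).as_matrix()
print(st["opening"],st["tool_pos"],st["joint_positions"]*57.3,M)
for r in ctrl.spot_point("wrist","seat")[:2]+ctrl.spot_point("wrist","marker_ball")[:2]: print(r)
cc=proj(c,[[592.5,15.7,28]])[0].astype(int); print(cc)
x,y=max(cc[0]-80,0),max(cc[1]-80,0)
cv2.imwrite("pics/w4c.png",cv2.resize(im["pixels"][y:y+190,x:x+260],None,fx=3,fy=3,interpolation=cv2.INTER_CUBIC)); print(x,y)
E
```

```text
clock: 10.85
tool_pos: [587.1, -58.8, 171.7]
orientation: [0.371, 0.603, -0.371, 0.601]
ft_force: [0.7, -0.2, -1.3]
opening: 17.8
clock: 11.6
tool_pos: [588.2, -59.1, 133.7]
orientation: [0.472, 0.527, -0.472, 0.526]
ft_force: [-0.0, 0.4, -1.8]
opening: 17.8
17.758304274515766 [588.195 -59.06  133.675] [-17.231  16.633  93.385   0.004  70.048  66.55 ] [[-0.001  0.994  0.108]
 [ 0.     0.108 -0.994]
 [-1.    -0.001 -0.   ]]
{'point': [231.7, 174.5], 'conf': 0.94}
{'point': [334.8, 356.5], 'conf': 0.61}
[231 174]
151 94
```

View pics/w4c.png

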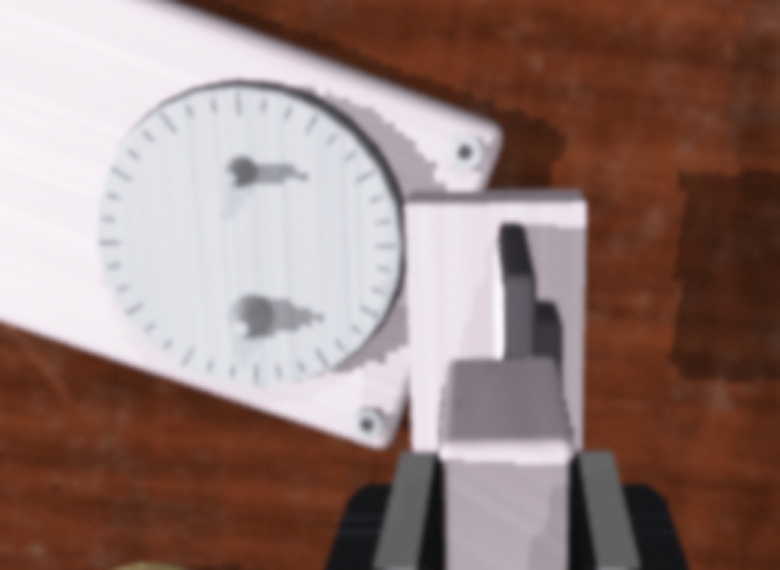

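```bash
python3 - <<'E'
from h import *
np.set_printoptions(precision=2,suppress=True)
c=load("w4.npz"); f=lambda x,y:(151+(x+.5)/3-.5,94+(y+.5)/3-.5)
st=ctrl.sense(); M=R.from_quat(st["orientation"]).as_matrix(); t=np.array(st["tool_pos"])
P=lambda x,y,z: M.T@(atz(c,f(x,y),z)-t)
D=[P(*p,28) for p in [(98,233),(403,233),(250,80),(250,385)]]
for d in D: print("disc",d)
dc=np.array([0,(D[2]+D[3])[1]/2,(D[0]+D[1])[2]/2]); print(dc, "world",t+M@np.mean(D,0))
a,b=P(239,171,39),P(250,316,39); print("pegs",a,b,(a+b)/2,"ang deg",np.degrees(np.arctan2(a[2]-b[2],a[1]-b[1])))
s1,s2=P(465,152,12),P(370,425,12); print("screws ang",np.degrees(np.arctan2(s1[2]-s2[2],s1[1]-s2[1])))
F=[P(*p,76.8) for p in [(408,200),(586,200),(583,450),(411,450)]]
for d in F: print("foot",d)
print("foot y",(F[0]+F[1])[1]/2-32,"z",(F[0]+F[1])[2]/2,(F[2]+F[3])[2]/2)
E
```

```text
disc [ 106.77   14.15 -112.83]
disc [106.82  14.26 -30.21]
disc [106.85  54.67 -68.75]
disc [106.74 -29.69 -74.89]
[  0.    12.49 -71.52] world [594.57  13.35  28.  ]
pegs [ 95.82  32.67 -70.51] [ 95.77  -6.01 -70.51] [ 95.79  13.33 -70.51] ang deg 0.0017010667331705711
screws ang 19.871237109297308
foot [ 58.04  31.94 -23.69]
foot [58.06 31.95 15.6 ]
foot [ 57.99 -27.92  16.22]
foot [ 57.96 -27.96 -24.63]
foot y -0.05490588996074308 z -4.043933059937858 -4.205992969554947
```

```bash
python3 -m creep '[0,6.5,-33.5,0,0,0,0, 0,6.5,-33.4,0,0,0,0, 8,0,0,0,0,0,0, 0,0,0,0,0,0,0, 0,0,0,0,0,0,0]'
python3 - <<'E'
from h import *
np.set_printoptions(precision=2,suppress=True)
for i in range(3):
    st=ctrl.sense(); print(st["clock"],st["tool_pos"],R.from_quat(st["orientation"]).as_matrix()[:,0])
    im=ctrl.get_image("wrist")
c=cam(im,st); M=R.from_quat(st["orientation"]).as_matrix(); t=st["tool_pos"]
f=lambda x,y:(151+(x+.5)/3-.5,94+(y+.5)/3-.5)
print(M.T@(atz(c,f(408,200),t[2]-57)-t),M.T@(atz(c,f(586,200),t[2]-57)-t))
cv2.imwrite("pics/w5.png",im["pixels"])
print([ (r["conf"],np.array(r["point"])) for r in ctrl.spot_point("wrist","seat")[:2]])
s=ctrl.get_image("scene"); cv2.imwrite("pics/s5.png",s["pixels"]); cs=cam(s)
a=cv2.resize(s["pixels"][110:200,275:375],None,fx=4,fy=4,interpolation=cv2.INTER_CUBIC)
b=cv2.resize(im["pixels"][60:300,220:420],None,fx=1.5,fy=1.5,interpolation=cv2.INTER_CUBIC)
cv2.imwrite("pics/b5.png",np.hstack([a,b]) if a.shape[0]==b.shape[0] else a)
E
```

```text
clock: 12.38
tool_pos: [594.1, 7.9, 126.2]
orientation: [0.472, 0.526, -0.472, 0.526]
ft_force: [0.8, -0.1, -1.4]
opening: 17.4
12.375 [594.14   7.93 126.17] [ 0. -0. -1.]
12.425 [594.24   7.9  126.27] [ 0. -0. -1.]
12.475 [594.26   7.91 126.3 ] [ 0. -0. -1.]
[ 57.01  32.73 -23.33] [57.02 32.75 15.99]
[(0.59, array([318.3, 224.8]))]
```

View pics/b5.png

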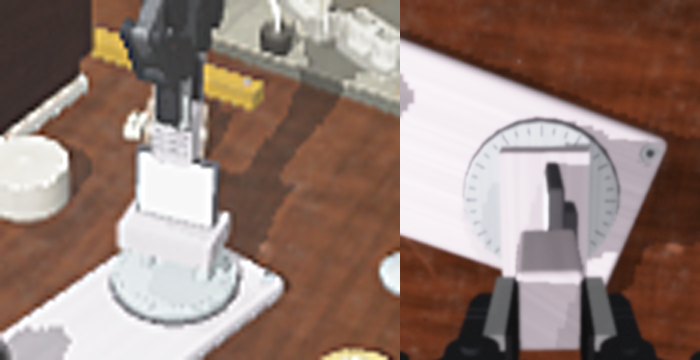

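```bash
python3 - <<'E'
from h import *
np.set_printoptions(precision=2,suppress=True)
st=ctrl.sense(); im=ctrl.get_image("wrist"); c=cam(im,st); M=R.from_quat(st["orientation"]).as_matrix(); t=st["tool_pos"]
print(np.array(im["hand_eye"])[:3]); print(st["tool_pos"],st["opening"])
p=im["pixels"]
cv2.imwrite("pics/w5c.png",cv2.resize(p[125:265,250:380],None,fx=4.2,fy=4.2,interpolation=cv2.INTER_CUBIC))
E
```

```text
[[   0.     -0.29    0.96 -166.54]
 [  -0.     -0.96   -0.29   71.82]
 [   1.      0.     -0.     -1.06]]
[594.2    8.24 126.21] 18.08612727535874
```

View pics/w5c.png

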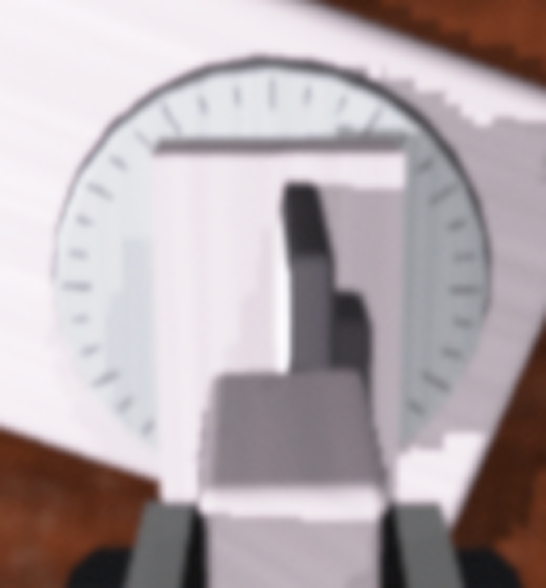

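```bash
python3 - <<'E'
from h import *
np.set_printoptions(precision=2,suppress=True)
st=ctrl.sense(); im=ctrl.get_image("wrist"); c=cam(im,st); M=R.from_quat(st["orientation"]).as_matrix(); t=st["tool_pos"]
f=lambda x,y:(250+(x+.5)/4.2-.5,125+(y+.5)/4.2-.5)
P=lambda x,y,z: (M.T@(atz(c,f(x,y),z)-t))[1:]
print("disc L R T",P(54,283,28),P(490,283,28),P(272,58,28),"ticks",P(77,287,28),P(465,290,28),P(272,95,28))
for h in (49.5,51.5):
  print("foot top",h,P(155,152,h+18),P(404,152,h+18),P(161,480,h+18),P(399,480,h+18)," under",P(157,141,h),P(404,141,h))
E
```

```text
disc L R T [ -0.21 -47.64] [-0.16 36.04] [42.56 -5.6 ] ticks [ -1.   -43.26] [-1.55 31.3 ] [35.8  -5.63]
foot top 49.5 [ 32.14 -23.59] [32.15 15.99] [-24.19 -24.13] [-24.16  16.38]  under [ 30.86 -25.  ] [30.88 17.31]
foot top 51.5 [ 32.49 -23.39] [32.5  15.84] [-23.34 -23.93] [-23.31  16.23]  under [ 31.2 -24.8] [31.21 17.16]
```

```bash
python3 -m creep '[0,-1,-2,0,0,0,0, 4,0,0,0,0,0,0, 4,0,0,0,0,0,0, 2,0,0,0,0,0,0, 2,0,0,0,0,0,0, 0,0,0,0,0,0,0]'; python3 -m creep '[2,0,0,0,0,0,0, 2,0,0,0,0,0,0, 0,0,0,0,0,0,0]'
```

```text
clock: 13.48
tool_pos: [592.7, 10.7, 113.8]
orientation: [0.472, 0.527, -0.472, 0.526]
ft_force: [0.1, -0.3, -1.1]
opening: 17.7
clock: 13.85
tool_pos: [592.6, 10.7, 109.7]
orientation: [0.472, 0.527, -0.472, 0.526]
ft_force: [-0.2, 0.2, -1.8]
opening: 17.8
```

```bash
python3 -m creep '[2,0,0,0,0,0,0, 2,0,0,0,0,0,0, 0,0,0,0,0,0,0]'; python3 -m creep '[1.5,0,0,0,0,0,0, 0,0,0,0,0,0,0]';  python3 -m creep '[1.5,0,0,0,0,0,0, 0,0,0,0,0,0,0]'
```

```text
clock: 14.22
tool_pos: [592.7, 10.5, 105.8]
orientation: [0.472, 0.526, -0.472, 0.526]
ft_force: [-0.3, -1.3, -1.8]
opening: 17.9
clock: 14.48
tool_pos: [592.8, 10.6, 104.4]
orientation: [0.472, 0.526, -0.472, 0.526]
ft_force: [-0.5, -0.7, -1.9]
opening: 18.1
clock: 14.72
tool_pos: [592.8, 10.6, 102.9]
orientation: [0.472, 0.526, -0.472, 0.526]
ft_force: [0.0, -1.6, -1.5]
opening: 18.0
```

```bash
python3 -m creep '[1,0,0,0,0,0,0, 0,0,0,0,0,0,0]'; python3 -m creep '[1,0,0,0,0,0,0, 0,0,0,0,0,0,0]';
```

```text
clock: 14.98
tool_pos: [593.2, 10.7, 102.8]
orientation: [0.472, 0.526, -0.472, 0.527]
ft_force: [-1.6, -1.0, 4.6]
opening: 17.7
clock: 15.22
tool_pos: [593.6, 10.7, 102.8]
orientation: [0.472, 0.526, -0.472, 0.527]
ft_force: [-3.0, -0.1, 10.9]
opening: 17.8
```

```bash
python3 -m creep '[0,0,0,-5,0,0,0, 0,0,0,-5,0,0,0, 0,0,0,0,0,0,0]'; python3 -m creep '[0,0,0,-5,0,0,0, 0,0,0,-5,0,0,0, 0,0,0,0,0,0,0]'
```

```text
clock: 15.6
tool_pos: [593.7, 10.7, 102.7]
orientation: [0.424, 0.565, -0.424, 0.566]
ft_force: [-4.0, 0.1, 9.4]
opening: 18.0
clock: 15.98
tool_pos: [593.9, 10.7, 102.7]
orientation: [0.374, 0.6, -0.373, 0.601]
ft_force: [-2.9, 0.3, 9.4]
opening: 17.7
```

```bash
python3 -m creep '[0,0,0,-5,0,0,0, 0,0,0,-5,0,0,0, 0,0,0,-5,0,0,0, 0,0,0,-5,0,0,0, 0,0,0,-5,0,0,0, 0,0,0,-5.3,0,0,0, 0,0,0,0,0,0,0, 0,0,0,0,0,0,0]'
python3 - <<'E'
from h import *
np.set_printoptions(precision=2,suppress=True)
st=ctrl.sense(); im=ctrl.get_image("wrist"); c=cam(im,st); M=R.from_quat(st["orientation"]).as_matrix(); t=st["tool_pos"]
print(st["clock"],t,M, st["wrist_torque"])
for r in ctrl.spot_point("wrist","marker_ball")[:2]: print(r,atz(c,r["point"],70))
cv2.imwrite("pics/w6.png",im["pixels"])
for n in ("top","scene"):
    i=ctrl.get_image(n);cc=cam(i); cv2.imwrite(f"pics/{n}6.png",i["pixels"])
    for r in ctrl.spot_point(n,"marker_ball")[:1]+ctrl.spot_point(n,"camera_lens")[:1]: print(n,r,atz(cc,r["point"],70))
E
```

```text
clock: 16.98
tool_pos: [594.4, 10.9, 102.7]
orientation: [0.204, 0.676, -0.203, 0.678]
ft_force: [0.2, 1.4, 7.9]
opening: 18.0
16.975 [594.36  10.89 102.7 ] [[ 0.    0.55  0.83]
 [ 0.    0.83 -0.55]
 [-1.    0.    0.  ]] [ 0.12  0.02 -0.07]
scene {'point': [315.3, 178.1], 'conf': 0.73} [574.04  64.24  70.  ]
scene {'point': [271.4, 196.3], 'conf': 0.57} [635.14 173.33  70.  ]
```

View pics/w6.png

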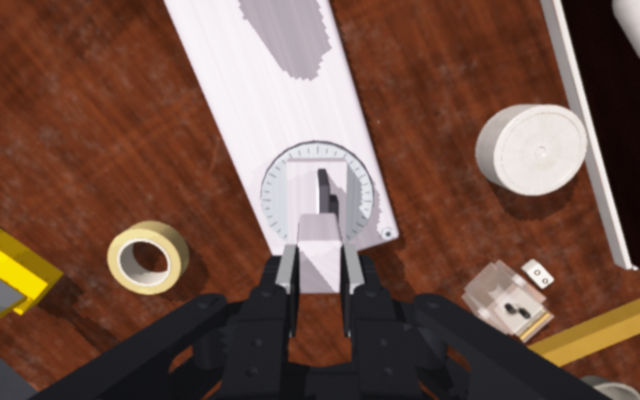

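```bash
python3 - <<'E'
from h import *
np.set_printoptions(precision=2,suppress=True)
st=ctrl.sense(); im=ctrl.get_image("wrist"); c=cam(im,st)
for a,b in (((331,0),(398,237)),((165,0),(275,252))):
    d=atz(c,a,12)-atz(c,b,12); print("plate yaw",np.degrees(np.arctan2(d[1],d[0])))
def blob(p,x,y,r=9,th=75):
    g=cv2.cvtColor(p,cv2.COLOR_BGR2GRAY)[y-r:y+r,x-r:x+r]; n,l,s,ce=cv2.connectedComponentsWithStats((g<th).astype(np.uint8))
    k=1+s[1:,4].argmax(); print("blob",s[k],ce[k]+[x-r,y-r]); return ce[k]+[x-r,y-r]
rs=[]
for n,x,y in (("top",394,224),("scene",381,159)):
    i=ctrl.get_image(n);cc=cam(i); q=blob(cv2.imread(f"pics/{n}0.png"),x,y,th=45); print(n,atz(cc,q,70)); rs.append(ray(cc,q))
print("tri",tri(rs))
w=load("w1.npz"); q=blob(cv2.imread("pics/w1.png"),418,259,th=45); print("w1",atz(w,q,70))
# seat from same static cams, disc by eye
ct=cam(ctrl.get_image("top")); print("top disc",atz(ct,(210+480/3.2,120+200.5/3.2),28))
E
python3 -c "
import cv2,numpy as np
a=cv2.resize(cv2.imread('pics/w1.png')[235:285,385:445],None,fx=6,fy=6)
b=cv2.resize(cv2.imread('pics/top0.png')[200:250,370:430],None,fx=6,fy=6)
d=cv2.resize(cv2.imread('pics/top0.png')[157:207,330:390],None,fx=6,fy=6)
e=cv2.resize(cv2.imread('pics/top6.png')[157:207,330:390],None,fx=6,fy=6)
cv2.imwrite('pics/m7.png',np.vstack([np.hstack([a,b]),np.hstack([d,e])]))"
```

```text
plate yaw 74.73189441381443
plate yaw 76.36419429519988
blob [ 9  8  5  4 13] [396.08 224.38]
top [462.3  -95.35  70.  ]Traceback (most recent call last):
  File "<stdin>", line 11, in <module>
  File "<stdin>", line 8, in blob
ValueError: attempt to get argmax of an empty sequence
```

View pics/m7.png

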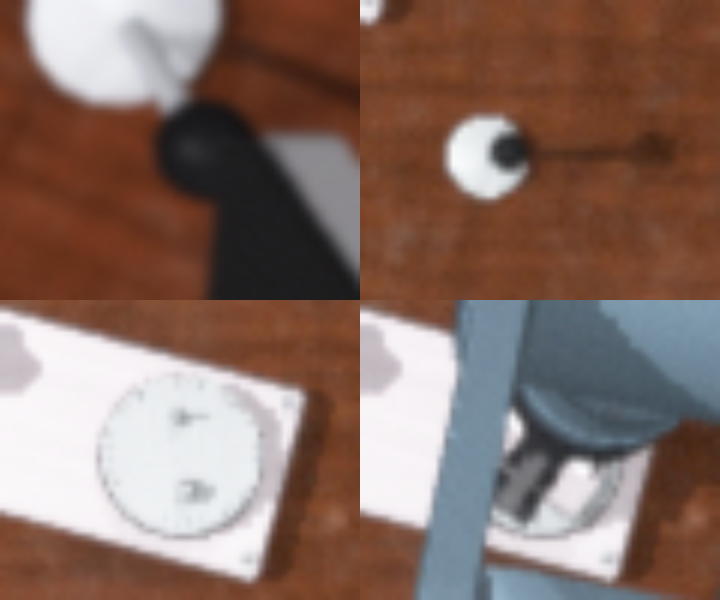

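```bash
python3 - <<'E'
from h import *
np.set_printoptions(precision=2,suppress=True)
f=lambda ox,oy,x,y:(ox+(x+.5)/6-.5,oy+(y+.5)/6-.5)
ct=cam(ctrl.get_image("top")); w=load("w1.npz"); cs=cam(ctrl.get_image("scene"))
A=lambda s:np.array(s)[:2]
b_top=atz(ct,f(370,200,150,152),70); b_foot=atz(ct,f(370,200,126,157),3); d_top=atz(ct,f(330,157,180,155),28)
b_w=atz(w,f(385,235,207,150),70); b_s=atz(cs,(240+448.5/3.2-.5,130+93.5/3.2-.5),70)
d_s=atz(cs,(240+252/3.2-.5,130+153/3.2-.5),28)
bf_w=atz(w,f(385,235,124,10),3)
d_w=np.array([593,15.6,28])
for n,b,d in (("top",b_top,d_top),("topfoot",b_foot,d_top),("wrist1",b_w,d_w),("wristfoot",bf_w,d_w),("scene",b_s,d_s),("mix",(b_top+b_foot)/2,np.array([594.3,10.9,0]))):
    v=(b-d)[:2]; print(n,b[:2],d[:2],"dir",np.degrees(np.arctan2(v[1],v[0]))%360,np.linalg.norm(v))
E
```

```text
top [460.62 -90.89] [592.06  11.69] dir 217.9695259432898 166.73527319101896
topfoot [460.13 -89.97] [592.06  11.69] dir 217.61694937351638 166.55408856437623
wrist1 [459.99 -86.67] [593.   15.6] dir 217.55580490672978 167.7822232935088
wristfoot [460.93 -86.33] [593.   15.6] dir 217.66083325951283 166.82622217252683
scene [460.14 -87.54] [591.25  13.3 ] dir 217.56449799893574 165.40655609497446
mix [460.37 -90.43] [594.3  10.9] dir 217.11080107035556 167.93864557456507
```

```bash
python3 -m creep '[0.5,0,0,-0.8,0,0,0, 0,0,0,0,0,0,0, 0,0,0,0,0,0,0, 0,0,0,0,0,0,0]'
python3 - <<'E'
from h import *
np.set_printoptions(precision=2,suppress=True)
st=ctrl.sense(); M=R.from_quat(st["orientation"]).as_matrix(); im=ctrl.get_image("wrist"); c=cam(im,st)
print("yaw glass",180+np.degrees(np.arctan2(M[1,2],M[0,2])),"tilt",M[2,0],st["joint_vel"])
g=cv2.GaussianBlur(cv2.cvtColor(im["pixels"],cv2.COLOR_BGR2GRAY),(3,3),0).astype(float)
pts={"L":[],"R":[]}
for r in range(168,232,4):
    for k,a,b,s in (("L",280,296,1),("R",338,354,-1)):
        d=np.abs(np.diff(g[r,a:b])); pts[k].append(atz(c,(a+.5+d.argmax(),r),46)[:2])
for k in pts:
    q=np.array(pts[k],np.float32); vx,vy,_,_=cv2.fitLine(q,cv2.DIST_HUBER,0,.01,.01).ravel(); print(k,np.degrees(np.arctan2(vy,vx))%180+90)
E
```

```text
clock: 18.12
tool_pos: [594.6, 10.9, 102.7]
orientation: [0.199, 0.677, -0.198, 0.68]
ft_force: [-0.7, 1.2, 10.6]
opening: 17.6
yaw glass 147.32325523741733 tilt -0.9999918345150005 [ 0. -0.  0.  0. -0.  0.]
L 146.41945
R 139.237
```

```bash
python3 -c "
from cell import ctrl
s=ctrl.sense();print(s['clock'],s['ft_force'],s['opening']);print(ctrl.hand_in())"
```

```text
18.175 [-0.84678895  1.9751265  10.79405957] 17.855805132270916
the job is handed in; nothing more can be done
None
```

I took the white mirror holder by its tab, seated it on the turntable pegs, turned it about 51° against the spring, and handed in at 18.2 s while still gripping it. Handing in reports no verdict, so the checks below are my own.

- **Seating:** The holder met no resistance past the peg tops. It made contact at TCP z = 102.8 mm, against 102.9 mm expected for fully down. At the end it was still being pressed down with about 10.8 N, and the arm was still.
- **Angle:** The tool put the glass direction at 147.3°, and the left edge of the foot put it at 146.4°. My target was about 146.8°, the bisector of the camera direction (75.9°) and the ball direction (217.6°). By those readings the line of sight should pass within about 3 mm of the ball.
- **Checks that failed or disagreed:**
  - The right foot edge read 139°. I dropped it because a shadow lay along that edge.
  - The wrist camera's sideways readings ran about 4 mm off the arm's own position, so I relied on relative measurements within a single picture.
  - The ball was hidden from the wrist camera after the turn, so I could not check the line of sight directly. Its position comes from the earlier top, scene and wrist pictures, which agreed to about 0.4° in direction.
- **Other things on the desk:** None of my moves was planned to pass near them, and I felt no unexpected force. I did not measure their positions again at the end.

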